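# Clamp a bead in the sprung bead vice

## Robot

A 7-joint arm with a two-finger parallel gripper is mounted at the origin on the work surface. World frame = base frame: x ahead of the robot, y to its left, z up, the work surface at z = 0. Lengths are in m, angles in rad, forces in N, time in s.
With the tool pointing down it reaches from about 0.4 to 0.85 m from the base axis. Payload 4.5 kg.
Tool frame: the origin (TCP) lies between the finger pads; the fingertips stand bot.nose_length ahead of it and the grasp point (between the pads) lies 11 mm behind it (bot.nose_length is the distance from the TCP to the fingertips, in m); z points along the fingers, x is the direction in which the jaws open and shut, and the axes are right-handed (so a half turn about z gives the same grasp; the last joint's range is limited). The gripper opens to 88 mm and grips with 3 to 60 N. Pads are 18 mm wide; open, the fingers measure 123 mm over their backs; the gripper's body (75 mm by 187 mm) begins 45 mm behind the grasp point.
Start: joints at [0.034, 0.689, -0.195, 1.565, 0.157, 0.902, -0.215], TCP at [0.625, 0, 0.247] pointing down, gripper open.
Joint ranges: [-3.01, 3.01], [-0.46, 2.08], [-1.47, 1.51], [0.13, 2.56], [-1, 4.14], [0.04, 2.09], [-2.66, 2.66]. Speed limits (rad/s): [2.57, 2.57, 3.14, 3.14, 3.14, 3.14, 3.14].

## Interface

Orientations are given as a unit quaternion [x, y, z, w].
In Python, from station import status, cams, sign_off, models, bot gives the robot as it stands. The module is installed in compiled form; this text tells all that it offers.
- The arm moves only by the shell command python3 -m handwheel 'ROWS' [OPENING] [FORCE]. ROWS is JSON, a list of rows, each a list of 6 numbers: the shift along the tool's x, y, z in cm, then the turn, a rotation vector about the tool's x, y, z in rad. A call has exactly 8 rows; each row is the pose to reach, as a shift and turn from the pose measured when the call began, along the tool's axes at that moment; what a row does not reach only later rows make up. A row lasts 1/10 s, in which the tool goes at most 50 mm and 8.59 degrees, less where a joint would pass 70% of its speed; a pose out of reach is approached as far as the arm can. A call with a gripper value outside its range is refused whole. OPENING is the opening in per cent of the stroke, from 0 (shut) to 100 (fully open), set as the call begins (- or left out, the last holds). The fingers move at their own pace and stop on an object; FORCE is the grip in N (left out, the last holds). Time passes only in rows, so rows that repeat a pose let the fingers close, or fill a call up. It gives the time, the measured TCP pose, the force and the opening at its end, in the units of the state.
- status.get_obs(): the state, without advancing time (a new reading comes with each control period).
- cams.grab_frame(name): name is "scene" or "side" or "wrist"; returns the picture (420x560x3 uint8, blue, green, red); there is no depth.
- cams.get_calibration(name): a dict with "camera_matrix" (3x3 intrinsics, pixels), "R" (3x3) and "t" (3): a world point X has camera coordinates R X + t. Camera axes: x right, y down, z forward; pixel columns grow to the right and rows downward; lengths in m; the calibration is good to about 2 mm. A picture is of the moment at which its call begins: read the wrist's pose just before it. get_calibration takes no time and is no camera call; for the wrist camera it gives the pose at the moment of the call.
- sign_off(): hands the job in, once; it reports no verdict.
Trained networks look in the newest picture that a camera, given by its name, has taken for a name from the list of things; names that differ only in an ending like _2 or _b are one class to them, and where a whole thing is asked for, a point or a joint stands for the part that bears it (a point fixed in the world has none). Each returns a list of dicts, best first, with "score" (0 to 1); they miss things now and then, are a little off and sometimes report something else, mostly with a low value. They report only what shows in the picture. A call takes as long as a camera call.
- models.regions_of(camera, query): "mask" (420x560 bool, what is visible of it) and "centre" ([column, row] in pixels, amid what is visible of it).
The state is a dict: "t": time; "joint_pos": joint angles; "joint_velocities": joint speeds; "effort": joint torques, N m; "ee_pos": TCP position; "ee_rot": TCP orientation; "contact_force": force on the tool from outside, world axes, zero at the start; "torque": the same for the moment, N m; "opening": opening from 0.0 (shut) to 1.0 (fully open).
Only numpy, scipy, OpenCV 4.12 (cv2) and the standard library are available. Lean on these libraries where they do the work, as an engineer would, in place of code of your own. Each camera call takes 0.05 s, during which the arm holds its last target. There are 200 camera calls.

## Task

Move the blue dotted bead from its wooden stand into the sprung seat of the aluminium bead vice and let go of it; then fit the yellow upper half over the two brass dowels. Press it down against the spring until the two halves meet, and finish while still holding it pressed shut with the gripper, ready for someone to drill the bead. Leave the other things on the table where they are.

Things in the scene. Friction and masses are not known exactly. Their poses are not given: they have to be found in the camera images.
- bead_center (a point): Centre of the big blue bead with white dots: a rigid ball of diameter 26 mm, 20 g. It starts on the round wooden stand (below). Pinch it from above across its middle.
- stand: Fixed wooden bead stand: a disc of diameter 56 mm, 6 mm high, with an upright tube of outer diameter 24 mm up to 28 mm above the table; the bead rests in the tube's mouth with its centre 37 mm above the table. Origin at the middle of the underside.
- vice: Lower half of the bead vice, aluminium, fixed to the table: 124 (x) x 60 (y) x 32 mm high, origin at the middle of its underside. A notch 44 mm wide across its middle (|x| < 22 mm, open to +y and -y, floor 8 mm above the table) gives fingers that close along the vice's y room around the bead seat.
- vice_face (a point): Point at the middle of the vice, level with its two flat upper faces, 32 mm above the table; axes as the vice. Two brass dowels of diameter 8 mm with tapered tips stand at x = +42 and -42 mm, y = 0 and reach 30 mm above the faces; fingers opening along x would strike them.
- seat_bead (a point): Where the centre of the bead belongs when it rests in the seat: 42 mm above the table while the seat is up. The seat is a black upright tube (outer diameter 24, inner 18 mm) in the middle of the notch, its mouth 9.4 mm below this point; the seat and this point go down with the spring.
- seat (a joint): Travel of the sprung bead seat in m: 0 = up, grows as it is pushed down, stop at 0.008. The spring pushes up with 5 N at the start of the travel and 1 N more for each mm. With the bead in the seat the vice is shut at about 0.006 (11 N of spring less the weight of the upper half).
- upper_foot (a point): Middle of the underside of the loose upper half of the vice: yellow, about 0.3 kg, 124 (x) x 60 (y) x 24 mm, with through holes of diameter 11 mm at x = +42 and -42 mm, y = 0. Hollow below for |x| < 22 mm to a height of 17 mm, where it bears on the bead. Fits either way round. Left free on the bead it stays 6 mm open; shut, its underside meets the vice's flat faces.
- upper_grip (a point): Grasp point on the black grip bar on top of the upper half, 47 mm above the underside. The bar is 44 mm long (x), 16 mm thick (y) and 34 mm tall, from 24 to 58 mm above the underside; grip it from above across its thickness. Shut, the dowel tips show 6 mm above the yellow top.
- spool: Bystander, leave alone: blue plastic thread spool, diameter 52, height 24 (mm). Origin at its underside.
- dish: Bystander, leave alone: green shallow round dish, diameter 100, height 22 (mm). Origin at its underside.
- bowl: Bystander, leave alone: yellow bowl full of mixed beads, diameter 150, height 55 (mm). Origin at its underside.
- scissors: Bystander, leave alone: scissors with red handles lying flat, about 160 long, 9 high (mm). Origin at its underside.
- jar: Bystander, leave alone: amber glaze jar with white lid, diameter 56, height 70 (mm). Origin at its underside.
- brush: Bystander, leave alone: flat paint brush with wooden handle lying flat, about 200 long (mm). Origin at its underside.
- caliper: Bystander, leave alone: steel caliper lying flat, about 165 long, 9 high (mm). Origin at its underside.

How it is judged:
By the outcome, as a careful person would: the job done as asked, in the order asked, and still so for the second after the job is handed in, while the arm keeps its last pose, push and grip.
It also fails if it takes over 56 s, if anything falls off the work surface, if the arm or the gripper's body presses on something with over 40 N, if the wrist force passes 120 N, or if a joint passes its speed limit or range.

## Working session

There is one attempt and no reset: what is moved stays moved. The work goes in short steps, Python scripts to look and compute and a shell command to move; the robot and the scene stay as the last step left them, time stands still between calls to the robot, and variables do not carry over. Pictures are saved under pics/ and viewed, about 8 in all and at most 12, crops included, and the job is handed in when it is done.

```bash
mkdir -p pics; cat > h.py <<'E'
import numpy as np, cv2
from station import status, cams, models, bot
from scipy.spatial.transform import Rotation as Ro
def cal(n):
    c=cams.get_calibration(n); return [np.array(c[k],float) for k in("camera_matrix","R","t")]
def ray(n,px,z,c=None):
    K,R,t=c or cal(n); t=t.ravel()
    d=R.T@np.linalg.inv(K)@np.array([px[0],px[1],1.]); o=-R.T@t
    return o+d*(z-o[2])/d[2]
def proj(n,X,c=None):
    K,R,t=c or cal(n); p=K@(R@np.array(X,float)+t.ravel()); return p[:2]/p[2]
def tool(X):  # world target (TCP) -> shift in tool axes, cm
    o=status.get_obs(); return Ro.from_quat(o["ee_rot"]).inv().apply(np.array(X)-o["ee_pos"])*100
E
python3 - <<'E'
from h import *
o=status.get_obs();print(o["t"],o["ee_pos"],o["ee_rot"],bot.nose_length)
print(Ro.from_quat(o["ee_rot"]).as_matrix().round(3))
ims=[]
for n in("scene","side"):
    c=cal(n);im=cams.grab_frame(n);cv2.imwrite(f"pics/{n}0.png",im)
    for q,z in(("bead_center",.037),("stand",.0),("vice",.02),("seat",.03),("upper_foot",.02),("upper_grip",.03)):
        for r in models.regions_of(n,q)[:2]:
            m=r["mask"];ys,xs=np.where(m)
            print(n,q,round(r["score"],2),np.round(r["centre"],1),m.sum(),(xs.min(),xs.max(),ys.min(),ys.max()) if len(xs) else"",ray(n,r["centre"],z,c).round(4))
E
```

```text
0.0 [ 6.24397375e-01 -5.00856235e-05  2.45933067e-01] [ 9.99999605e-01  3.94820521e-05 -8.85421336e-04  7.21347334e-05] 0.008
[[ 1.     0.    -0.002]
 [ 0.    -1.    -0.   ]
 [-0.002  0.    -1.   ]]
scene bead_center 0.38 [200.7 191.6] 54 (np.int64(196), np.int64(203), np.int64(189), np.int64(196)) [ 0.5134 -0.2333  0.037 ]
scene bead_center 0.18 [274.7 232.9] 837 (np.int64(265), np.int64(291), np.int64(211), np.int64(252)) [0.5899 0.0413 0.037 ]
scene stand 0.7 [200.7 197.8] 203 (np.int64(192), np.int64(210), np.int64(195), np.int64(207)) [ 0.503 -0.243  0.   ]
scene vice 0.8 [279.5 231.5] 858 (np.int64(265), np.int64(291), np.int64(211), np.int64(252)) [0.564  0.0459 0.02  ]
scene vice 0.39 [152.1 169.4] 462 (np.int64(135), np.int64(171), np.int64(146), np.int64(184)) [ 0.4592 -0.4449  0.02  ]
scene upper_foot 0.97 [355.5 237.1] 826 (np.int64(344), np.int64(366), np.int64(218), np.int64(256)) [0.5022 0.2521 0.02  ]
scene upper_foot 0.56 [202.3 258.1] 1005 (np.int64(183), np.int64(220), np.int64(242), np.int64(274)) [ 0.7365 -0.109   0.02  ]
scene upper_grip 0.96 [356.2 236.9] 862 (
[... 239 characters left out ...]
 47 (np.int64(343), np.int64(350), np.int64(168), np.int64(174)) [ 0.5189 -0.2222  0.037 ]
side bead_center 0.45 [209.9 396.9] 965 (np.int64(161), np.int64(242), np.int64(383), np.int64(415)) [0.3704 0.4519 0.037 ]
side stand 0.55 [344.5 181.3] 185 (np.int64(336), np.int64(353), np.int64(174), np.int64(186)) [ 0.5198 -0.2285  0.    ]
side vice 0.66 [270.4 223.5] 1140 (np.int64(247), np.int64(297), np.int64(209), np.int64(241)) [0.5729 0.0413 0.02  ]
side upper_foot 0.6 [234.6 295.3] 1469 (np.int64(207), np.int64(265), np.int64(274), np.int64(318)) [0.4969 0.2551 0.02  ]
side upper_grip 0.66 [238.  294.5] 1394 (np.int64(209), np.int64(265), np.int64(274), np.int64(317)) [0.488  0.2517 0.03  ]
```

```bash
python3 - <<'E'
from h import *
a=cv2.imread("pics/scene0.png")[130:300,120:400];b=cv2.imread("pics/side0.png")[140:340,160:440]
w=cams.grab_frame("wrist")
T=np.zeros((600,800,3),np.uint8)
T[:243,:400]=cv2.resize(a,(400,243));T[:286,400:]=cv2.resize(b,(400,286));T[290:590,:400]=cv2.resize(w,(400,300))
cv2.imwrite("pics/t0.png",T);c=cal("wrist");print(c[0],(-c[1].T@c[2]),c[1])
E
```

```text
[[306.74020795   0.         278.55941991]
 [  0.         306.74020795 212.15985997]
 [  0.           0.           1.        ]] [0.62545119 0.07016272 0.38335565] [[ 9.99999846e-01 -4.30324461e-04 -3.49615183e-04]
 [-3.19425469e-04 -9.62549219e-01  2.71106802e-01]
 [-4.53185710e-04 -2.71106649e-01 -9.62549209e-01]]
```

View pics/t0.png

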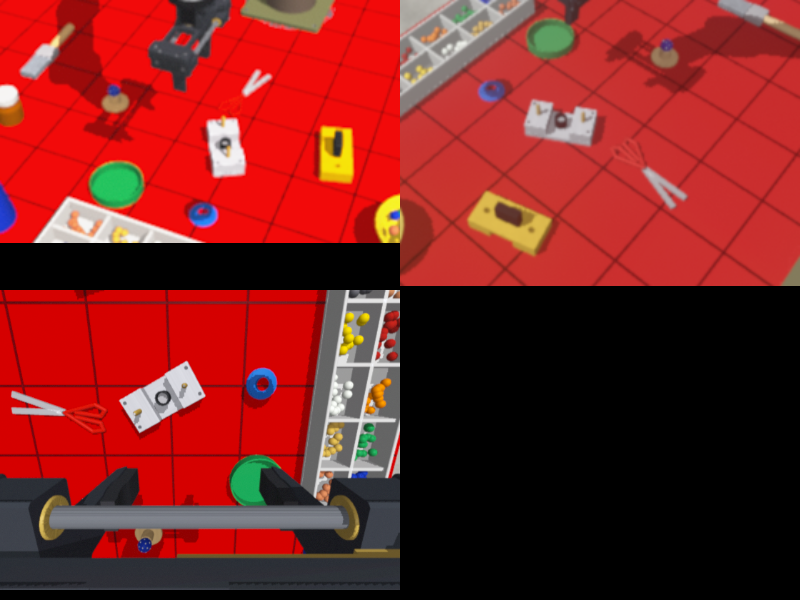

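```bash
python3 - <<'E'
from h import *
w=cams.grab_frame("wrist");c=cal("wrist");cv2.imwrite("pics/w0.png",w)
for q,z in(("bead_center",.037),("stand",.0),("vice",.02),("seat",.0326)):
    for r in models.regions_of("wrist",q)[:2]:
        m=r["mask"];ys,xs=np.where(m)
        print(q,round(r["score"],2),np.round(r["centre"],1),m.sum(),xs.min(),xs.max(),ys.min(),ys.max(),ray(0,r["centre"],z,c).round(4))
        if q=="vice":print(cv2.minAreaRect(np.argwhere(m)[:,::-1].astype(np.float32)))
cv2.imwrite("pics/w0c.png",cv2.resize(w[90:210,150:310],(800,600),interpolation=cv2.INTER_CUBIC))
E
```

```text
stand 0.56 [214.7 342.6] 552 189 226 335 355 [ 0.531  -0.2377  0.    ]
vice 0.89 [226.6 148.6] 5881 168 286 100 198 [0.5649 0.0446 0.02  ]
((227.71327209472656, 150.82052612304688), (56.72793960571289, 110.40666198730469), 59.99507522583008)
seat 0.94 [228.  150.1] 370 217 238 141 162 [0.5685 0.0439 0.0326]
```

View pics/w0c.png

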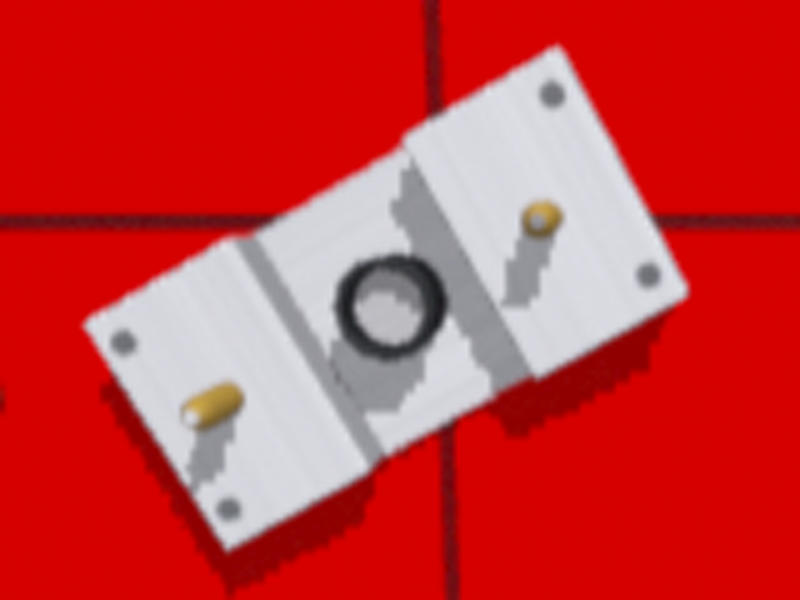

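```bash
python3 - <<'E'
from h import *
c=cal("wrist")
f=lambda p,z:ray(0,(150+(p[0]+.5)/5-.5,90+(p[1]+.5)/5-.5),z,c)
C=[f(p,.032) for p in((85,323),(558,45),(688,290),(228,550))]
print(np.mean(C,0)[:2])
for i,j in((0,1),(3,2),(0,3),(1,2)):
    d=C[j]-C[i];print(np.hypot(*d[:2]),np.degrees(np.arctan2(d[1],d[0])))
a,b=f((192,418),.062),f((538,222),.062);d=b-a;print((a+b)/2,np.hypot(*d[:2]),np.degrees(np.arctan2(d[1],d[0])));print(f((390,306),.0326))
s=cal("scene");e=cal("side")
A=[];B=[]
for (K,R,t),p in((s,(199.8,192.5)),(e,(346.5,171)) ):
    P=K@np.c_[R,t.ravel()]
    for k in(0,1):A.append(p[k]*P[2]-P[k])
A=np.array(A);print(np.linalg.lstsq(A[:,:3],-A[:,3],rcond=None)[0])
print(ray(0,(203,357),.037,c))
E
```

```text
[0.56691205 0.04269387]
0.12294577058876312 28.709377711145127
0.1233589141339932 29.081561321813734
0.059872697268657155 -61.666103289526724
0.05907010157017287 -61.27299300061435
[0.56689075 0.04217212 0.062     ] 0.08362719994355912 28.498036017473634
[0.56799818 0.04308636 0.0326    ]
[ 0.52076176 -0.23217808  0.03974545]
[ 0.52295208 -0.23096494  0.037     ]
```

```bash
python3 -m handwheel '[[-1.4,3,1.4,0,0,0.14],[-2.8,6.4,2.9,0,0,0.28],[-4.2,9.6,4.4,0,0,0.42],[-5.6,12.9,5.8,0,0,0.56],[-7,16.2,7.3,0,0,0.7],[-8.4,19.4,8.8,0,0,0.84],[-9.8,22.6,10.3,0,0,0.98],[-10.2,23.1,11.6,0,0,1.07]]' 80
python3 - <<'E'
from h import *
w=cams.grab_frame("wrist");c=cal("wrist");cv2.imwrite("pics/w1.png",w)
o=status.get_obs();print(o["t"],o["ee_pos"],Ro.from_quat(o["ee_rot"]).as_euler("ZYX",degrees=True),o["contact_force"])
for q,z in(("bead_center",.037),("stand",.0)):
    for r in models.regions_of("wrist",q)[:2]:
        m=r["mask"];ys,xs=np.where(m)
        print(q,round(r["score"],2),np.round(r["centre"],1),m.sum(),xs.min(),xs.max(),ys.min(),ys.max(),ray(0,r["centre"],z,c).round(4))
print(proj(0,(0.522,-.231,.037),c))
E
```

```text
t: 1.8
ee_pos: [0.5204, -0.2368, 0.1303]
ee_rot: [0.857, -0.515, 0.0, 0.002]
contact_force: [0.0, 0.3, 0.1]
opening: 0.801
1.85 [ 0.51968999 -0.2347682   0.12845567] [-6.20425686e+01  3.88448118e-02  1.79734351e+02] [-0.79189778 -1.17287293 -1.46121881]
bead_center 0.61 [274.2 214.8] 908 257 290 198 231 [ 0.5209 -0.2299  0.037 ]
bead_center 0.3 [12.2 44.5] 2276 0 37 0 75 [ 0.5439 -0.02    0.037 ]
stand 0.92 [276.4 196.8] 2160 243 304 172 232 [ 0.5266 -0.2285  0.    ]
[276.15209878 214.28435174]
```

View pics/w1.png

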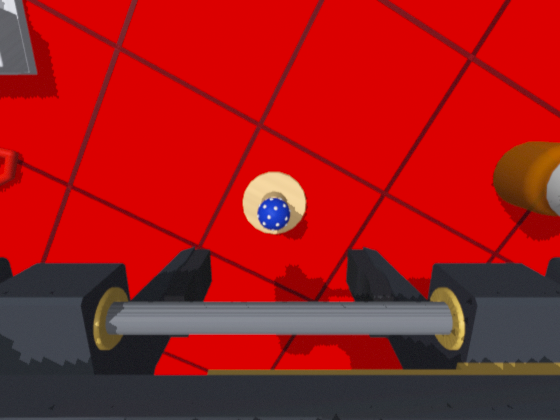

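```bash
python3 - <<'E'
from h import *
c=cal("wrist");print(ray(0,(273.5,202),.006,c), tool((.521,-.230,.026)))
E
python3 -m handwheel '[[-0.35,-0.35,1,0,0,0],[-0.35,-0.35,3,0,0,0],[-0.35,-0.35,5,0,0,0],[-0.35,-0.35,7,0,0,0],[-0.35,-0.35,8,0,0,0],[-0.35,-0.35,8,0,0,0],[-0.35,-0.35,8,0,0,0],[-0.35,-0.35,8,0,0,0]]' 70
python3 - <<'E'
from h import *
w=cams.grab_frame("wrist");c=cal("wrist");cv2.imwrite("pics/w2.png",w)
o=status.get_obs();print(o["t"],o["ee_pos"],Ro.from_quat(o["ee_rot"]).as_euler("ZYX",degrees=True),o["contact_force"])
for q,z in(("bead_center",.037),):
    for r in models.regions_of("wrist",q)[:2]:
        m=r["mask"];ys,xs=np.where(m)
        X=ray(0,r["centre"],z,c);X2=ray(0,((xs.min()+xs.max())/2,(ys.min()+ys.max())/2),z,c);X[2]=X2[2]=.026
        print(q,round(r["score"],2),np.round(r["centre"],1),m.sum(),xs.min(),xs.max(),ys.min(),ys.max(),X,X2,tool(X),tool(X2))
E
```

```text
[ 0.52536231 -0.22381266  0.006     ] [-0.14456869  0.08682326 10.42655274]
t: 2.75
ee_pos: [0.5247, -0.2261, 0.0512]
ee_rot: [0.861, -0.509, 0.0, -0.0]
contact_force: [-0.4, 0.5, -0.8]
opening: 0.697
2.8 [ 0.52466598 -0.22621533  0.05124358] [-6.12180763e+01 -1.19036367e-02 -1.79970874e+02] [-0.47451371 -0.0748356  -0.39799099]
bead_center 0.97 [285.6 269.4] 1806 262 308 247 295 [ 0.52257651 -0.23141478  0.026     ] [ 0.52159248 -0.23159186  0.026     ] [0.35958214 0.41650294 2.51354153] [0.3277381  0.51127981 2.51351472]
```

```bash
python3 -m handwheel '[[0.34,0.46,0,0,0,0],[0.34,0.46,0,0,0,0],[0.34,0.46,0,0,0,0],[0.34,0.46,0.8,0,0,0],[0.34,0.46,1.7,0,0,0],[0.34,0.46,2.5,0,0,0],[0.34,0.46,2.5,0,0,0],[0.34,0.46,2.5,0,0,0]]' 70
python3 - <<'E'
from h import *
w=cams.grab_frame("wrist");c=cal("wrist");cv2.imwrite("pics/w3.png",w)
print(tool((.522,-.2315,.026)))
for r in models.regions_of("wrist","bead_center")[:1]:
        m=r["mask"];ys,xs=np.where(m)
        X=ray(0,r["centre"],.037,c);X[2]=.026
        print(round(r["score"],2),np.round(r["centre"],1),m.sum(),xs.min(),xs.max(),ys.min(),ys.max(),X,tool(X))
E
```

```text
t: 3.65
ee_pos: [0.5218, -0.2313, 0.0256]
ee_rot: [0.861, -0.509, -0.0, -0.0]
contact_force: [-0.4, -0.3, -0.5]
opening: 0.702
[ 0.00057725  0.0129511  -0.00278093]
0.95 [277.8 282.2] 2155 251 308 257 302 [ 0.52339648 -0.23007106  0.026     ] [-0.06900298 -0.1725016   0.01924042]
```

View pics/w3.png

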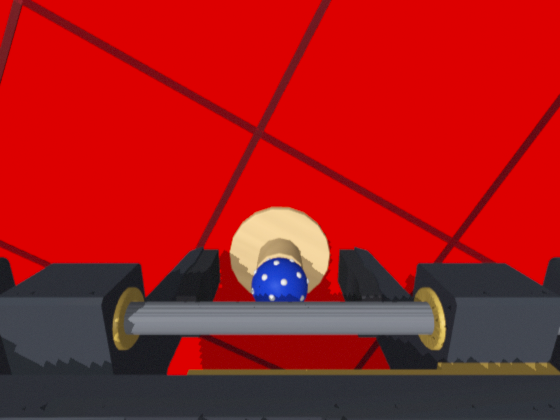

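```bash
python3 -m handwheel '[[0,0,0,0,0,0],[0,0,0,0,0,0],[0,0,0,0,0,0],[0,0,0,0,0,0],[0,0,0,0,0,0],[0,0,0,0,0,0],[0,0,-0.5,0,0,0],[0,0,-1.5,0,0,0]]' 10 15
python3 - <<'E'
from h import *
print(tool((.567,.0427,.10)),status.get_obs()["ee_pos"],proj("wrist",(.567,.0427,.032)))
E
```

```text
t: 4.55
ee_pos: [0.5218, -0.2315, 0.0412]
ee_rot: [0.861, -0.509, -0.0, 0.0]
contact_force: [-0.3, -0.7, -0.4]
opening: 0.275
[-21.86507435 -17.15648958  -5.87751788] [ 0.52178749 -0.23151533  0.04118703] [-314.64522138 -159.83310021]
```

```bash
python3 -m handwheel '[[-1.5,-1,-3,0,0,0],[-5,-4,-6,0,0,0],[-8.7,-6.8,-7.9,0,0,0],[-12.4,-9.7,-7.9,0,0,0],[-16,-12.5,-7.9,0,0,0],[-19.5,-15.2,-7.9,0,0,0],[-21.8,-17.1,-7.9,0,0,0],[-21.9,-17.2,-7.9,0,0,0]]'
python3 -m handwheel '[[0,0,0,0,0,0],[0,0,0,0,0,0],[0,0,0,0,0,0],[0,0,0,0,0,0],[0,0,0,0,0,0],[0,0,0,0,0,0],[0,0,0,0,0,0],[0,0,0,0,0,0]]'
python3 - <<'E'
from h import *
c=cal("wrist");w=cams.grab_frame("wrist");cv2.imwrite("pics/w4.png",w)
o=status.get_obs();print(o["t"],o["ee_pos"],Ro.from_quat(o["ee_rot"]).as_euler("ZYX",degrees=True),tool((.567,.0427,.03)))
for q,z in(("seat",.0326),("vice",.02)):
    for r in models.regions_of("wrist",q)[:1]:
        m=r["mask"];ys,xs=np.where(m)
        print(q,round(r["score"],2),np.round(r["centre"],1),m.sum(),xs.min(),xs.max(),ys.min(),ys.max(),ray(0,r["centre"],z,c))
E
```

```text
t: 5.35
ee_pos: [0.5677, 0.0503, 0.1208]
ee_rot: [0.863, -0.505, -0.001, -0.002]
contact_force: [-0.4, 0.1, 0.2]
opening: 0.278
t: 6.15
ee_pos: [0.5677, 0.0502, 0.1208]
ee_rot: [0.863, -0.505, -0.001, -0.002]
contact_force: [0.1, -0.4, 0.2]
opening: 0.275
6.2 [0.5676844  0.05026907 0.12080216] [ -60.72086521    0.23674512 -179.84974136] [0.66425233 0.45367746 9.07639073]
seat 0.58 [287.  224.2] 828 273 302 206 240 [0.56835268 0.04384859 0.0326    ]
vice 0.68 [283.9 194. ] 8599 248 331 142 267 [0.58554948 0.0561546  0.02      ]
```

View pics/w4.png

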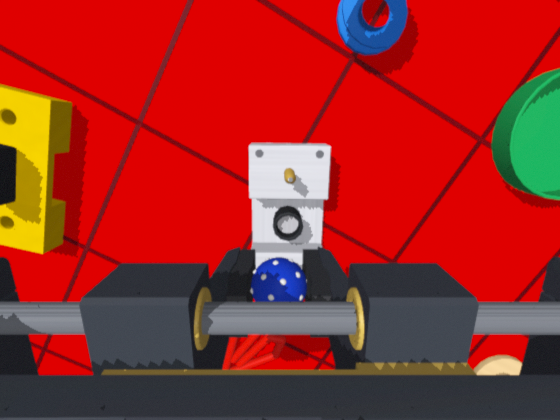

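```bash
python3 - <<'E'
from h import *
c=cal("wrist");w=cv2.imread("pics/w4.png");o=status.get_obs()
m=cv2.inRange(cv2.cvtColor(w,cv2.COLOR_BGR2HSV),(112,150,60),(125,255,255));m[:250]=0;m[320:]=0;m[:,:230]=0;m[:,330:]=0
ys,xs=np.where(m);print(xs.min(),xs.max(),ys.min(),ys.max())
R=Ro.from_quat(o["ee_rot"])
for d in(0,.011,.02):print(d,proj(0,o["ee_pos"]+R.apply([0,0,-d]),c))
print(tool((.568,.0434,.07)),tool((.568,.0434,.034)))
E
python3 -m handwheel '[[0.6,0.5,1,0,0,-0.01],[0.6,0.4,2,0,0,0.01],[0.6,0.4,3.5,0,0,0.01],[0.6,0.4,5,0,0,0.01],[0.6,0.4,5,0,0,0.01],[0.6,0.4,5,0,0,0.01],[0.6,0.4,5,0,0,0.01],[0.6,0.4,5,0,0,0.01]]'
python3 - <<'E'
from h import *
print(tool((.568,.0434,.034)))
c=cal("wrist");w=cams.grab_frame("wrist");cv2.imwrite("pics/w5.png",w)
for r in models.regions_of("wrist","seat")[:1]:
        m=r["mask"];ys,xs=np.where(m)
        print(round(r["score"],2),np.round(r["centre"],1),m.sum(),xs.min(),xs.max(),ys.min(),ys.max(),ray(0,r["centre"],.0326,c))
E
```

```text
251 306 258 301
0 [278.97427622 274.45301626]
0.011 [278.98975737 285.71351118]
0.02 [279.00428019 296.27694953]
[0.63911915 0.32500957 5.07823981] [0.65390119 0.33458338 8.67819673]
t: 7.1
ee_pos: [0.5676, 0.0434, 0.0714]
ee_rot: [0.86, -0.51, -0.001, -0.003]
contact_force: [0.1, -0.1, -0.9]
opening: 0.273
[ 0.03457296 -0.01813775  3.73557466]
0.23 [548.4 140.8] 2193 533 559 81 193 [ 0.69412563 -0.05801165  0.0326    ]
```

View pics/w5.png

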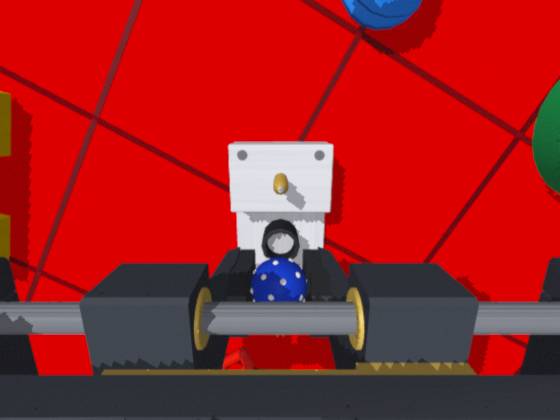

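```bash
python3 - <<'E'
from h import *
c=cal("wrist");w=cv2.imread("pics/w5.png")
for p in((.568,.0434,.0326),(.569,.0434,.0326),(.568,.0424,.0326)):print(proj(0,p,c))
g=cv2.cvtColor(w,cv2.COLOR_BGR2GRAY);print(g[212:262:2,281]);print(g[238,256:306:2])
E
```

```text
[279.59042548 244.48952466]
[280.37695317 243.1490112 ]
[281.02194151 245.22466664]
[151 152 152 130  36  34  33  31  44  59  77 131 163 191 195 195 195 195
 195 195 183  62  32  42  50]
[222 221 220 154  52  50  70 124 128 131 183 140 165 194 196 196 194 191
 112  51  44  98 149 154 168]
```

```bash
python3 -m handwheel '[[0.1,0.03,0.5,0,0,0],[0.1,0.03,1.2,0,0,0],[0.1,0.03,2,0,0,0],[0.1,0.03,2.8,0,0,0],[0.1,0.03,3.4,0,0,0],[0.1,0.03,3.8,0,0,0],[0.1,0.03,4,0,0,0],[0.1,0.03,4,0,0,0]]'
python3 - <<'E'
from h import *
print(tool((.5678,.0425,.031)),status.get_obs()["contact_force"])
w=cams.grab_frame("wrist");a=cv2.resize(cams.grab_frame("side")[180:270,220:340],(480,360),interpolation=2)
T=np.zeros((420,800,3),np.uint8);T[:,:320]=w[:,120:440];T[:360,320:]=a
cv2.imwrite("pics/w6.png",T)
E
```

```text
t: 8.0
ee_pos: [0.5676, 0.0425, 0.0312]
ee_rot: [0.86, -0.51, -0.001, -0.002]
contact_force: [-0.5, -0.1, -0.2]
opening: 0.27
[ 0.0128174  -0.02058556  0.01704571] [-0.49114848 -0.09241581 -0.19687124]
```

View pics/w6.png

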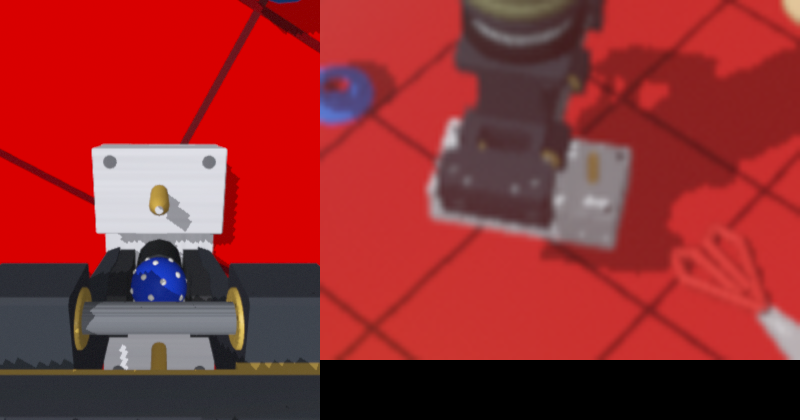

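```bash
python3 -m handwheel '[[0,0,0,0,0,0],[0,0,0,0,0,0],[0,0,0,0,0,0],[0,0,0,0,0,0],[0,0,-1,0,0,0],[0,0,-3,0,0,0],[0,0,-6,0,0,0],[0,0,-9,0,0,0]]' 75
python3 - <<'E'
from h import *
c=cal("wrist");w=cams.grab_frame("wrist");cv2.imwrite("pics/w7.png",w);c2=cal("wrist");print(c[2].ravel()-c2[2].ravel())
o=status.get_obs();print(o["t"],o["ee_pos"],o["opening"])
for q,z in(("bead_center",.042),("upper_grip",.047),("upper_foot",.024)):
    for r in models.regions_of("wrist",q)[:1]:
        m=r["mask"];ys,xs=np.where(m)
        print(q,round(r["score"],2),np.round(r["centre"],1),m.sum(),xs.min(),xs.max(),ys.min(),ys.max(),ray(0,r["centre"],z,c2))
b=cv2.imread("pics/side0.png")[265:330,195:280];cv2.imwrite("pics/x.png",b)
T=np.zeros((420,800,3),np.uint8);T[:,:400]=w[:,:400];T[:,400:]=cv2.resize(cv2.imread("pics/scene0.png")[210:265,330:382],(400,420),interpolation=2)
cv2.imwrite("pics/t7.png",T)
E
```

```text
t: 8.9
ee_pos: [0.5674, 0.042, 0.1228]
ee_rot: [0.86, -0.51, -0.001, -0.002]
contact_force: [0.2, 0.4, -0.3]
opening: 0.753
[ 0.0015812  -0.00335045 -0.00098984]
8.95 [0.5702193  0.04198511 0.12743523] 0.7480256905096898
bead_center 0.76 [278.3 225.8] 896 262 295 209 241 [0.56796984 0.04136963 0.042     ]
upper_grip 0.89 [ 27.4 162.6] 8681 0 64 83 249 [0.52547621 0.21980861 0.047     ]
upper_foot 0.91 [ 26.  165.9] 8706 0 63 84 250 [0.51132801 0.23531493 0.024     ]
```

View pics/t7.png

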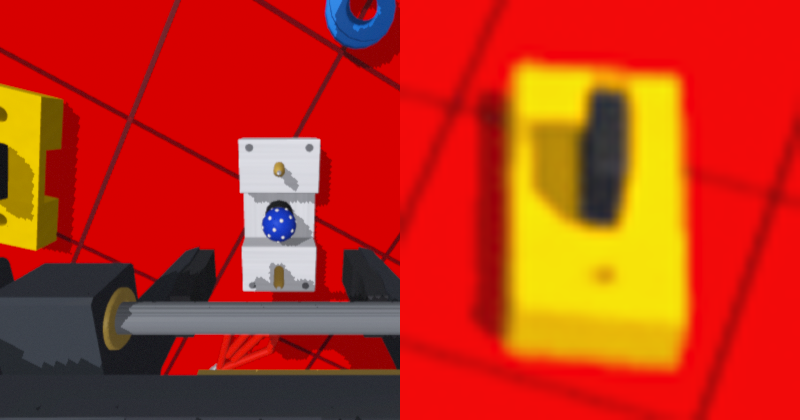

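```bash
python3 -m handwheel '[[-1.5,-0.3,-2,0,0,0],[-5.5,-1,-4,0,0,0],[-9.5,-1.8,-5,0,0,0],[-13.5,-2.5,-5,0,0,0],[-17.5,-3.2,-5,0,0,0],[-20.5,-3.8,-5,0,0,0],[-21.5,-4,-5,0,0,0],[-21.5,-4,-5,0,0,0]]' 60
python3 -m handwheel '[[0,0,0,0,0,0],[0,0,0,0,0,0],[0,0,0,0,0,0],[0,0,0,0,0,0],[0,0,0,0,0,0],[0,0,0,0,0,0],[0,0,0,0,0,0],[0,0,0,0,0,0]]'
python3 - <<'E'
from h import *
c=cal("wrist");w=cams.grab_frame("wrist");cv2.imwrite("pics/w8.png",w)
o=status.get_obs();print(o["t"],o["ee_pos"],Ro.from_quat(o["ee_rot"]).as_euler("ZYX",degrees=True))
for q,z in(("upper_grip",.047),):
    for r in models.regions_of("wrist",q)[:1]:
        m=r["mask"];ys,xs=np.where(m)
        print(q,round(r["score"],2),np.round(r["centre"],1),m.sum(),xs.min(),xs.max(),ys.min(),ys.max(),ray(0,r["centre"],z,c))
x0=max(0,int(xs.min())-15);y0=max(0,int(ys.min())-15);s=w[y0:y0+200,x0:x0+260];print(x0,y0,s.shape)
cv2.imwrite("pics/w8c.png",cv2.resize(s,None,fx=3,fy=3,interpolation=2))
E
```

```text
t: 9.9
ee_pos: [0.4985, 0.251, 0.1723]
ee_rot: [0.861, -0.508, -0.001, -0.002]
contact_force: [0.3, -0.7, 0.1]
opening: 0.6
t: 10.7
ee_pos: [0.4985, 0.251, 0.1723]
ee_rot: [0.861, -0.508, -0.001, -0.002]
contact_force: [-0.6, -0.4, -0.2]
opening: 0.599
10.75 [0.4984551  0.25101562 0.17231237] [ -61.09177169    0.20607955 -179.80648202]
upper_grip 0.96 [277.3 196.9] 7826 236 324 133 268 [0.5069332  0.25776563 0.047     ]
221 118 (200, 260, 3)
```

View pics/w8c.png

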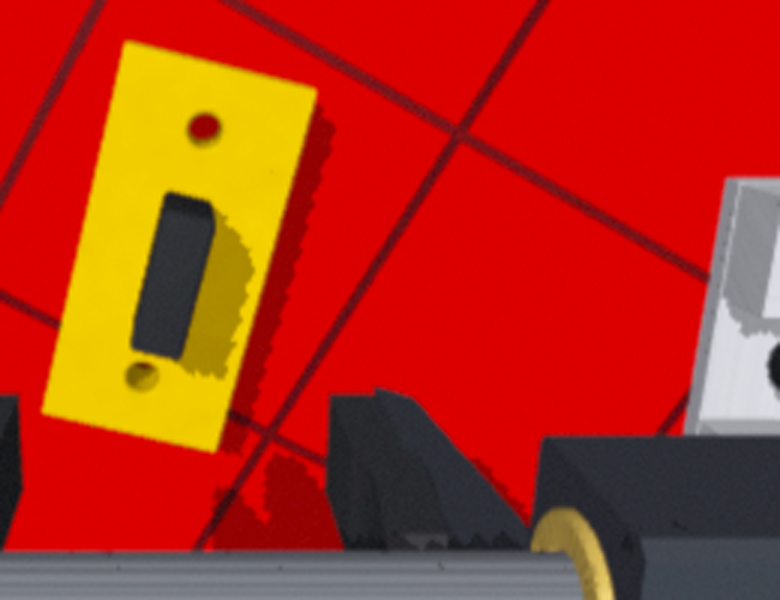

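```bash
python3 - <<'E'
from h import *
c=cal("wrist")
f=lambda p,z:ray(0,(221+(p[0]+.5)/3-.5,118+(p[1]+.5)/3-.5),z,c)
def an(P,z):
    C=[f(p,z) for p in P];print(np.mean(C,0))
    for i,j in((3,0),(2,1),(0,1),(3,2)):
        d=C[j]-C[i];print(np.hypot(*d[:2]).round(4),np.degrees(np.arctan2(d[1],d[0])).round(2))
an(((125,40),(317,88),(217,452),(42,412)),.024)
an(((162,203),(212,214),(181,360),(131,347)),.058)
a,b=f((205,128),.024),f((142,375),.024);d=a-b;print((a+b)/2,np.hypot(*d[:2]),np.degrees(np.arctan2(d[1],d[0])))
E
```

```text
[0.49689149 0.25125483 0.024     ]
0.124 15.11
0.1243 15.48
0.0598 -74.75
0.0606 -75.01
[0.49790511 0.25230462 0.058     ]
0.0431 16.7
0.0439 17.7
0.0142 -73.65
0.015 -76.47
[0.49738524 0.25187372 0.024     ] 0.08349657811265006 14.949932339612655
```

```bash
python3 -m handwheel '[[-0.1,0.1,1,0,0,0.1],[-0.1,0.1,3,0,0,0.2],[-0.1,0.1,5.5,0,0,0.24],[-0.1,0.1,8,0,0,0.24],[-0.1,0.1,10.5,0,0,0.24],[-0.1,0.1,12,0,0,0.24],[-0.1,0.1,12.6,0,0,0.24],[-0.1,0.1,12.6,0,0,0.24]]' 60
python3 - <<'E'
from h import *
o=status.get_obs();print(o["ee_pos"],Ro.from_quat(o["ee_rot"]).as_euler("ZYX",degrees=True),tool((.497,.2515,.036)))
w=cams.grab_frame("wrist");cv2.imwrite("pics/w9.png",w)
E
```

```text
t: 11.6
ee_pos: [0.4972, 0.2519, 0.046]
ee_rot: [0.794, -0.608, -0.001, -0.002]
contact_force: [-0.5, 0.7, 0.4]
opening: 0.602
[0.49716995 0.25186447 0.04598797] [ -74.85056433    0.23662115 -179.90061935] [0.03486325 0.0276615  0.99861459]
```

View pics/w9.png

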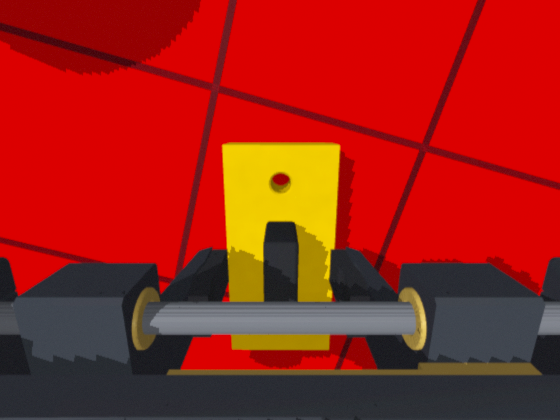

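```bash
python3 -m handwheel '[[0.03,0.03,0.5,0,0,0],[0.03,0.03,1,0,0,0],[0.03,0.03,1,0,0,0],[0.03,0.03,1,0,0,0],[0.03,0.03,1,0,0,0],[0.03,0.03,1,0,0,0],[0.03,0.03,1,0,0,0],[0.03,0.03,1,0,0,0]]' 60
python3 -m handwheel '[[0,0,0,0,0,0],[0,0,0,0,0,0],[0,0,0,0,0,0],[0,0,0,0,0,0],[0,0,0,0,0,0],[0,0,0,0,0,0],[0,0,0,0,0,0],[0,0,0,0,0,0]]' 5 55
python3 -m handwheel '[[0,0,-0.5,0,0,0],[0,0,-2,0,0,0],[0,0,-4.5,0,0,0],[0,0,-7,0,0,0],[0,0,-9,0,0,0],[0,0,-10,0,0,0],[0,0,-10,0,0,0],[0,0,-10,0,0,0]]'
python3 - <<'E'
from h import *
c=cal("wrist");o=status.get_obs();print(o["ee_pos"],Ro.from_quat(o["ee_rot"]).as_euler("ZYX",degrees=True),tool((.5675,.0427,.136)),o["torque"])
w=cams.grab_frame("wrist");cv2.imwrite("pics/w10.png",w)
R=Ro.from_quat(o["ee_rot"])
# predicted pixel of far hole (top) if grasped at nominal, and far top corners
for p in((0,-.042,.012),(-.030,-.062,.012),(.030,-.062,.012)):print(proj(0,o["ee_pos"]+R.apply(p),c))
h=cv2.cvtColor(w,cv2.COLOR_BGR2HSV);m=cv2.inRange(h,(20,120,90),(35,255,255))
for r in range(140,240,8):
    x=np.where(m[r,200:360])[0]+200
    print(r,(x.min(),x.max(),len(x)) if len(x) else None)
x=np.where(m[:300,250:310].any(1))[0];print(x.min())
k=(m[150:235,255:305]==0);ys,xs=np.where(k[:,:]);print(xs.mean()+255,ys.mean()+150,k.sum())
E
```

```text
t: 12.45
ee_pos: [0.4975, 0.2518, 0.0367]
ee_rot: [0.794, -0.608, -0.001, -0.003]
contact_force: [0.8, 0.6, 0.2]
opening: 0.597
t: 13.25
ee_pos: [0.4975, 0.2516, 0.0367]
ee_rot: [0.794, -0.608, -0.001, -0.003]
contact_force: [-0.2, -0.5, -0.8]
opening: 0.174
t: 14.05
ee_pos: [0.4968, 0.2512, 0.1365]
ee_rot: [0.794, -0.608, -0.001, -0.002]
contact_force: [-0.2, 0.1, -3.5]
opening: 0.174
[0.49677067 0.25116413 0.13648129] [ -74.83927242    0.24448322 -179.86850462] [21.97064696 -1.37495374 -0.04246492] [ 0.02950701  0.13417072 -0.04054705]
[279.18265795 185.38971743]
[215.84136612 143.77189231]
[342.5483638  143.71396224]
140 None
148 (np.int64(217), np.int64(340), 124)
156 (np.int64(218), np.int64(340), 123)
164 (np.int64(218), np.int64(339), 122)
172 (np.int64(218), np.int64(339), 122)
180 (np.int64(218), np.int64(338), 103)
188 (np.int64(219), np.int64(338), 110)
196 (np.int64(220), np.int64(338), 119)
204 (np.int64(220), np.int64(337), 118)
212 (np.int64(220), np.int64(337), 118)
220 (np.int64(221), np.int64(336), 116)
228 (np.int64(221), np.int64(336), 90)
236 (np.int64(222), np.int64(336), 83)
144
278.71604938271605 207.15061728395062 405
```

```bash
python3 -m handwheel '[[2.5,0,0,0,0,-0.03],[6,-0.2,0,0,0,-0.07],[9.5,-0.5,0,0,0,-0.11],[13,-0.8,0,0,0,-0.15],[16.5,-1.1,0,0,0,-0.19],[19.5,-1.3,0,0,0,-0.22],[21.5,-1.4,0,0,0,-0.234],[22,-1.4,0,0,0,-0.234]]'
python3 - <<'E'
from h import *
o=status.get_obs();c=cal("wrist");print(o["ee_pos"],o["joint_velocities"].round(3) if hasattr(o["joint_velocities"],"round") else o["joint_velocities"])
Rw=Ro.from_quat(o["ee_rot"]).as_matrix();Rct=c[1]@Rw;tct=c[1]@np.array(o["ee_pos"])+c[2].ravel()
np.savez("mount.npz",R=Rct,t=tct,K=c[0]);print(Rct.round(4),tct.round(4))
def calat(p,q):
    W=Ro.from_quat(np.array(q)/np.linalg.norm(q)).as_matrix();R=Rct@W.T;return c[0],R,tct-R@np.array(p)
import math
for fn,p,q,rows,dx in(("w4",[.56768,.05027,.1208],[.863,-.505,-.001,-.002],(150,158,166,174,182,190),0),("w5",[.5676,.0434,.0714],[.86,-.51,-.001,-.003],(150,160,170,180,190,200),0)):
    cc=calat(p,q);w=cv2.imread(f"pics/{fn}.png");print(fn,Ro.from_quat(q).as_euler("ZYX",degrees=True))
    white=(w.min(2)>90)
    L=[];Rr=[]
    for r in rows:
        x=np.where(white[r,215:345])[0]+215;L.append(ray(0,(x.min()-.5,r),.032,cc));Rr.append(ray(0,(x.max()+.5,r),.032,cc))
    for P in(L,Rr):
        P=np.array(P);k=np.polyfit(P[:,0],P[:,1],1);print("yaw",math.degrees(math.atan(k[0])))
    M=(np.array(L)+np.array(Rr))/2;print("width",np.linalg.norm(np.array(L)-np.array(Rr),axis=1).round(4));k=np.polyfit(M[:,0],M[:,1],1)
    print("mid axis yaw",math.degrees(math.atan(k[0])),"y at x=.567:",np.polyval(k,.567),"y at far (x=.604)",np.polyval(k,.604))
    y0,y1=(155,190) if fn=="w4" else (165,205)
    h=cv2.cvtColor(w,cv2.COLOR_BGR2HSV);m=cv2.inRange(h,(12,90,80),(32,255,255));ys,xs=np.where(m[y0:y1,265:305]);print("dowel px",xs.min()+265,xs.max()+265,ys.min()+y0,ys.max()+y0)
    g=w[:,300].min(1);print("notch col",[int(v) for v in (g[188:206] if fn=="w4" else g[202:220])])
    col=w[:,300].min(1);print("top",np.where(col>90)[0][:3])
E
```

```text
t: 14.9
ee_pos: [0.5677, 0.0384, 0.1341]
ee_rot: [0.858, -0.513, -0.001, -0.001]
contact_force: [0.1, -0.6, -3.2]
opening: 0.177
[0.56765515 0.03841628 0.13414438] [ 0.045  0.001 -0.055 -0.017 -0.004  0.025  0.043]
[[ 1.000e+00  5.000e-04  7.000e-04]
 [-3.000e-04  9.624e-01 -2.718e-01]
 [-8.000e-04  2.718e-01  9.624e-01]] [0.0002 0.0306 0.1506]
w4 [ -60.66934949    0.21467364 -179.86005446]
yaw 27.7392734350229
yaw 28.583405843077973
width [0.06   0.0604 0.0601 0.0605 0.0602 0.0606]
mid axis yaw 28.163475754223345 y at x=.567: 0.04322699944759739 y at far (x=.604) 0.06303586822621388
dowel px 285 295 168 182
notch col [154, 154, 152, 153, 155, 166, 196, 219, 224, 222, 204, 159, 156, 157, 157, 156, 156, 157]
top [143 144 145]
w5 [ -61.33728604    0.27395432 -179.76272327]
yaw 28.237952926485384
yaw 28.204848998269618
width [0.0599 0.0598 0.0597 0.0597 0.0602 0.0596]
mid axis yaw 28.22462074559895 y at x=.567: 0.042910730728530966 y at far (x=.604) 0.06277043192186837
dowel px 274 287 173 193
notch col [149, 151, 152, 153, 153, 153, 157, 185, 212, 197, 155, 148, 149, 149, 149, 150, 150, 151]
top [141 142 143]
```

```bash
python3 - <<'E'
from h import *
z=np.load("mount.npz")
def calat(p,q):
    W=Ro.from_quat(np.array(q)/np.linalg.norm(q)).as_matrix();R=z["R"]@W.T;return z["K"],R,z["t"]-R@np.array(p)
u=np.array([np.cos(np.radians(28.4)),np.sin(np.radians(28.4))]);v=np.array([-u[1],u[0]])
for p,q,pts in (([.56768,.05027,.1208],[.863,-.505,-.001,-.002],[("notch",(300,193.3),.032,.022),("dow",(289.5,179.5),.062,.042)]),([.5676,.0434,.0714],[.86,-.51,-.001,-.003],[("notch",(300,208.7),.032,.022),("dow",(280.5,190),.062,.042)])):
    c=calat(p,q)
    for n,px,h,x in pts:
        X=ray(0,px,h,c)[:2]; print(n,"centre along u",X@u-x,"across v",X@v)
    print("corners est",np.array([.5669,.0427])@u,np.array([.567,.0430])@v, "top row->x=.062?",[(ray(0,(300,r),.032,c)[:2]@u-.062).round(4) for r in(141,143,145)])
o=status.get_obs();print(o["t"],o["ee_pos"],Ro.from_quat(o["ee_rot"]).as_euler("ZYX",degrees=True))
E
```

```text
notch centre along u 0.5231172177279909 across v -0.24090607882748577
dow centre along u 0.5184597531475547 across v -0.23173961817857966
corners est 0.5189819296853857 -0.23185403790958153 top row->x=.062? [np.float64(0.5214), np.float64(0.52), np.float64(0.5186)]
notch centre along u 0.5209049976463948 across v -0.2439930770331356
dow centre along u 0.518203290333207 across v -0.23228485698711973
corners est 0.5189819296853857 -0.23185403790958153 top row->x=.062? [np.float64(0.5201), np.float64(0.519), np.float64(0.5179)]
14.9 [0.56765515 0.03841628 0.13414438] [-6.17265997e+01  1.21746912e-01 -1.79990959e+02]
```

```bash
python3 - <<'E'
from h import *
print(tool((.5666,.0427,.108)))
E
python3 -m handwheel '[[-0.3,0.2,1,0,0,0],[-0.3,0.2,2,0,0,0],[-0.3,0.2,2.6,0,0,0],[-0.3,0.2,2.6,0,0,0],[-0.3,0.2,2.6,0,0,0],[-0.3,0.2,2.6,0,0,0],[-0.3,0.2,2.6,0,0,0],[-0.3,0.2,2.6,0,0,0]]'
python3 - <<'E'
from h import *
o=status.get_obs();print(tool((.5666,.0427,.108)),o["ee_pos"],Ro.from_quat(o["ee_rot"]).as_euler("ZYX",degrees=True))
E
```

```text
[-0.42169016 -0.10957152  2.61535709]
t: 15.7
ee_pos: [0.5647, 0.0402, 0.1085]
ee_rot: [0.858, -0.513, -0.001, -0.001]
contact_force: [0.2, -0.6, -3.9]
opening: 0.177
[-0.12805155 -0.28784752  0.04675122] [0.56467153 0.04020789 0.10846293] [-6.17280719e+01  1.08134724e-01 -1.79956990e+02]
```

```bash
python3 -m handwheel '[[-0.13,-0.29,0,0,0,0],[-0.13,-0.29,0,0,0,0],[-0.13,-0.29,0,0,0,0],[-0.13,-0.29,0,0,0,0],[-0.13,-0.29,0,0,0,0],[-0.13,-0.29,0,0,0,0],[-0.13,-0.29,0,0,0,0],[-0.13,-0.29,0,0,0,0]]'
python3 - <<'E'
from h import *
o=status.get_obs();print(tool((.5666,.0427,.108)),o["ee_pos"],Ro.from_quat(o["ee_rot"]).as_euler("ZYX",degrees=True))
c=cal("wrist");w=cams.grab_frame("wrist");s=cams.grab_frame("side");e=cams.grab_frame("scene")
for n,i in(("w11",w),("s11",s),("e11",e)):cv2.imwrite(f"pics/{n}.png",i)
u=np.array([np.cos(np.radians(28.4)),np.sin(np.radians(28.4))])
d=np.r_[np.array([.5666,.0427])+.042*u,.062];print("pred dowel tip",proj(0,d,c),"hole top",proj(0,o["ee_pos"]+Ro.from_quat(o["ee_rot"]).apply((0,-.042,.012)),c),"hole bot",proj(0,o["ee_pos"]+Ro.from_quat(o["ee_rot"]).apply((0,-.042,.036)),c))
T=np.zeros((600,800,3),np.uint8)
T[:300,:400]=cv2.resize(w[150:210,240:320],(400,300),interpolation=2)
T[:300,400:]=cv2.resize(s[180:255,220:320],(400,300),interpolation=2)
T[300:,:400]=cv2.resize(e[190:265,230:330],(400,300),interpolation=2)
T[300:,400:]=cv2.resize(w[120:330,140:420],(400,300),interpolation=2)
cv2.imwrite("pics/t11.png",T)
E
```

```text
t: 16.5
ee_pos: [0.5666, 0.0427, 0.1085]
ee_rot: [0.858, -0.513, -0.001, -0.001]
contact_force: [-0.2, 0.1, -3.5]
opening: 0.177
[0.00055359 0.00096741 0.04852438] [0.566606   0.04270848 0.10848526] [-6.17277183e+01  1.07849097e-01 -1.79955924e+02]
pred dowel tip [278.95259061 174.68984043] hole top [278.99332017 185.4376169 ] hole bot [278.96518369 177.47426993]
```

View pics/t11.png

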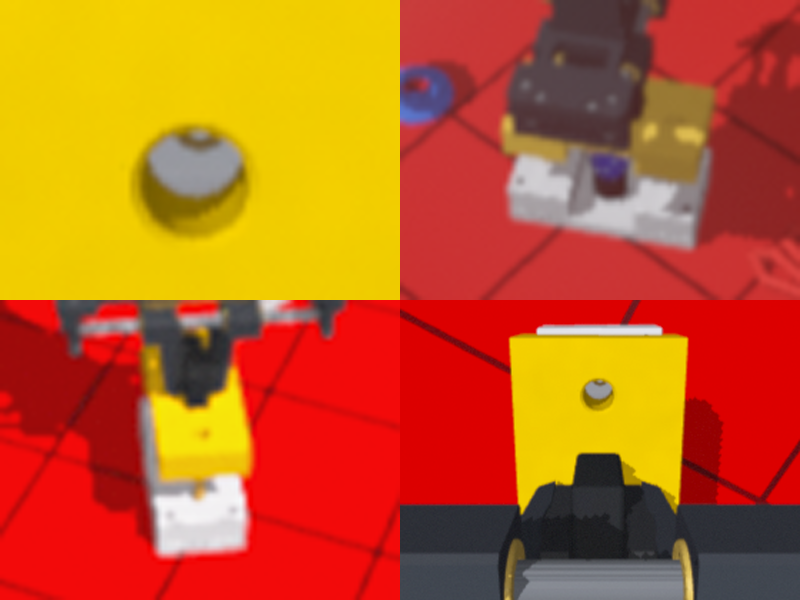

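```bash
python3 -m handwheel '[[0.05,0,0.2,0,0,0],[0.05,0,0.4,0,0,0],[0.05,0,0.7,0,0,0],[0.05,0,1,0,0,0],[0.05,0,1.3,0,0,0],[0.05,0,1.6,0,0,0],[0.05,0,1.9,0,0,0],[0.05,0,2,0,0,0]]'
python3 - <<'E'
from h import *
o=status.get_obs();print(o["ee_pos"],tool((.5668,.0423,.0687)),o["contact_force"],o["torque"])
w=cams.grab_frame("wrist");cv2.imwrite("pics/w12.png",w)
R=Ro.from_quat(o["ee_rot"]);c=cal("wrist")
for p in((0,-.042,.012),(-.030,-.062,.012),(.030,-.062,.012)):print(proj(0,o["ee_pos"]+R.apply(p),c))
h=cv2.cvtColor(w,cv2.COLOR_BGR2HSV);m=cv2.inRange(h,(20,120,90),(35,255,255))
for r in (150,230):
    x=np.where(m[r,200:360])[0]+200;print(r,x.min(),x.max())
x=np.where(m[:300,250:310].any(1))[0];print(x.min())
E
```

```text
t: 17.45
ee_pos: [0.5666, 0.0423, 0.0881]
ee_rot: [0.858, -0.513, -0.001, -0.001]
contact_force: [0.4, -0.9, -3.8]
opening: 0.172
[0.56663346 0.04232934 0.08807242] [ 0.01459775 -0.01281667  1.93721877] [ 0.43866423 -0.90362327 -3.84421073] [ 0.06264944  0.07779123 -0.01242413]
[278.96261913 185.45257316]
[215.61995495 143.84177105]
[342.31373144 143.78169624]
150 217 340
230 221 336
145
```

```bash
python3 -m handwheel '[[0,0,0.2,0,0,0],[0,0,0.4,0,0,0],[0,0,0.6,0,0,0],[0,0,0.8,0,0,0],[0,0,1,0,0,0],[0,0,1.1,0,0,0],[0,0,1.2,0,0,0],[0,0,1.2,0,0,0]]'
python3 -m handwheel '[[0,0,0.1,0,0,0],[0,0,0.2,0,0,0],[0,0,0.3,0,0,0],[0,0,0.4,0,0,0],[0,0,0.5,0,0,0],[0,0,0.5,0,0,0],[0,0,0.5,0,0,0],[0,0,0.5,0,0,0]]'
```

```text
t: 18.3
ee_pos: [0.5666, 0.0423, 0.076]
ee_rot: [0.858, -0.513, -0.001, -0.001]
contact_force: [-0.3, 0.2, -3.4]
opening: 0.179
t: 19.1
ee_pos: [0.5669, 0.0423, 0.0712]
ee_rot: [0.858, -0.513, -0.001, -0.001]
contact_force: [0.3, 0.1, 2.8]
opening: 0.176
```

```bash
python3 -m handwheel '[[0,0,0.05,0,0,0],[0,0,0.1,0,0,0],[0,0,0.15,0,0,0],[0,0,0.2,0,0,0],[0,0,0.25,0,0,0],[0,0,0.25,0,0,0],[0,0,0.25,0,0,0],[0,0,0.25,0,0,0]]' - 60
python3 -m handwheel '[[0,0,0.05,0,0,0],[0,0,0.1,0,0,0],[0,0,0.15,0,0,0],[0,0,0.15,0,0,0],[0,0,0.15,0,0,0],[0,0,0.15,0,0,0],[0,0,0.15,0,0,0],[0,0,0.15,0,0,0]]'
```

```text
t: 19.9
ee_pos: [0.567, 0.0424, 0.0689]
ee_rot: [0.858, -0.513, -0.001, -0.001]
contact_force: [-0.6, -0.7, 6.4]
opening: 0.177
t: 20.7
ee_pos: [0.5669, 0.0423, 0.0687]
ee_rot: [0.858, -0.513, -0.0, -0.001]
contact_force: [-2.6, -0.4, 16.7]
opening: 0.176
```

```bash
python3 - <<'E'
from h import *
w=cams.grab_frame("wrist");s=cams.grab_frame("side");e=cams.grab_frame("scene")
cv2.imwrite("pics/e13.png",e)
T=np.zeros((600,800,3),np.uint8)
T[:300,:400]=cv2.resize(w[150:210,240:320],(400,300),interpolation=2)
T[:300,400:]=cv2.resize(s[180:255,220:320],(400,300),interpolation=2)
T[300:,:400]=cv2.resize(e[190:265,230:330],(400,300),interpolation=2)
T[300:,400:]=cv2.resize(e,(400,300))
cv2.imwrite("pics/t13.png",T);o=status.get_obs();print(o["t"],o["ee_pos"],o["contact_force"],o["torque"],o["opening"])
E
```

```text
20.85 [0.56693015 0.04230568 0.06869536] [-3.27635447 -0.93405811 16.61567828] [ 0.15178195  0.72062296 -0.06356086] 0.17424463309369337
```

View pics/t13.png

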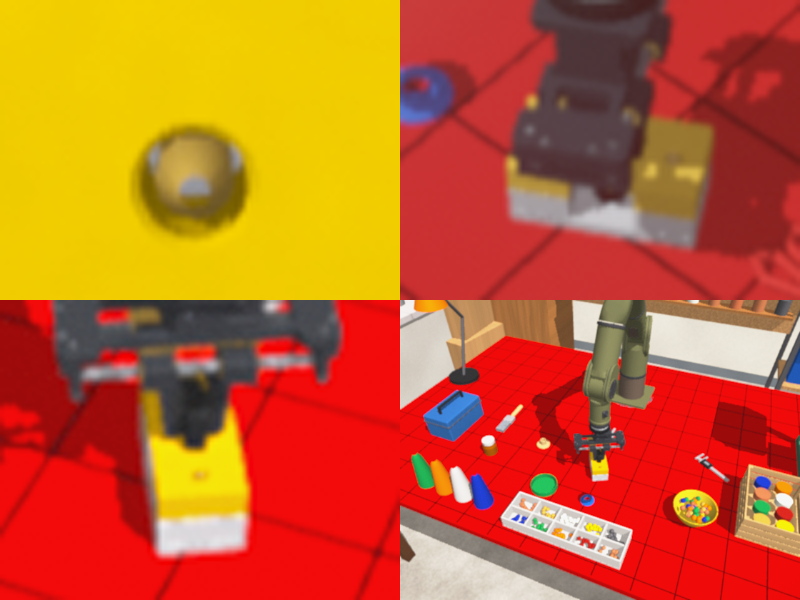

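```bash
python3 -m handwheel '[[0,0,0.15,0,0,0],[0,0,0.18,0,0,0],[0,0,0.2,0,0,0],[0,0,0.22,0,0,0],[0,0,0.22,0,0,0],[0,0,0.22,0,0,0],[0,0,0.22,0,0,0],[0,0,0.22,0,0,0]]'
```

```text
t: 21.65
ee_pos: [0.5669, 0.0423, 0.0687]
ee_rot: [0.858, -0.513, -0.0, -0.001]
contact_force: [-4.1, 0.3, 23.6]
opening: 0.176
```

Pushing harder raised the force to 23.6 N but the height did not change, so the vice is shut on a hard stop. I'm handing it in.

```bash
python3 -c "
from station import sign_off
print(sign_off())"
```

```text
the job is handed in; nothing more can be done
None
```

The bead is in the sprung seat and released. The yellow upper half is on both dowels and pressed shut, and I handed the job in at about 21.7 s with the gripper still holding it.

**Shut:** The tool stopped at z = 0.0687 m, exactly where I expected the halves to meet given how I gripped the bar. Pushing harder raised the upward force from 16.6 to 23.6 N with no further travel, so the faces are meeting. The last pictures show no gap, with a dowel tip in the hole that the wrist camera can see.

**Grip:** It was set to 60 N on the bar, and the gripper opening held steady at 0.176 to the end.

**Bead:** After release, the wrist picture showed it sitting in the seat. It could not be seen once the vice was closed.

**Other things on the table:** No move touched them, and the last scene picture shows nothing obviously out of place. I did not measure their positions.

**Checks that disagreed:**
- The spring force began about 2 mm lower than I had calculated.
- The gripper opening on the bead read about 24 mm, although the bead is 26 mm across.
- When shut there was a sideways force of about 4 N. In the reading just before the final push there was also a moment of 0.7 N m, so the upper half may be loaded slightly unevenly.

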